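# Clamp the tube carrier into the shaker dock with the winged nut

## Task

Set the blue tube carrier in the channel of the white shaker dock, slide it fully home so its slot straddles the stud under the brass winged nut, then tighten the nut clockwise with short strokes between the guards until it is firmly finger-tight. Don't overtighten it, don't lean on the guard posts or back plate, and leave the other things on the bench where they are.

Things in the scene. Friction and masses are not known exactly. Their poses are not given: they have to be found in the camera images.
- tube_carrier: Loose carrier, about 0.5 kg: steel plate 6 mm thick with a blue tube block (24 along x, 32 along y, from 6 to 50 mm above the underside; two tube caps reach 55 mm); grasp the block across its 32 mm. Origin on the plate's underside, below the block's centre; z up. The plate spans x = -17 to +84, y = -28 to +28 mm. It starts flat on the table left of the dock.
- slot_end (a point): bottom of the carrier's slot, 59 mm along the carrier's +x from its origin, at half the plate's thickness; axes as the carrier. The slot is 14 mm wide and open at the plate's +x end
- dock: Fixed shaker dock, a white slab of 166 x 124 mm. Origin at table height on the axis of its steel stud (10 mm diameter, about 70 mm high); x points into the dock: the carrier enters along +x, its x along the dock's; z up. Channel from x = -120 (flared mouth) to +28 mm, 62 mm wide between dark rails with tops at 26 mm; its floor is at 16 mm, so a seated plate's top is at 22 mm.
- drop_point (a point): on the dock's axis at the height of the channel floor, 125 mm before the stud; with the carrier's origin here, or farther out, its plate can be lowered from above clear of the nut's wings. Half of the carrier then overhangs the mouth, so keep hold of it and slide it on
- home_point (a point): on the channel floor, 64 mm before the stud's axis: where the carrier's origin is when fully home, the slot's bottom touching the stud
- guards: Fixed guards round the nut, origin and axes as the dock: two posts of 13 mm diameter with red tips at x = +10, y = +50 and -50 mm, 78 mm high, and a white back plate at x = 40 to 46, y = -43 to +43 mm, 73 mm high. Only the nut's side toward the mouth (-x) has room for fingers, for strokes of about a third of a turn; the home carrier's block ends 52 mm before the stud's axis.
- wing_nut: Brass nut captive on the stud, four equal flat wings along its own +x, +y, -x, -y: 6 mm thick, reaching 33 mm from the axis, 6 to 30 mm above the underside. Origin on the stud's axis at the underside of its flange (radius 14, 5 mm thick; hub of radius 9 up to 15 mm). Starts at any angle, its underside 3 to 5 mm above where the seated plate's top comes.
- nut_middle (a point): on the nut's axis at half the height of its wings. Clockwise from above tightens, 1.5 mm down per radian, 2 to 4 rad in all; it stays where left. A push on a wing 25 mm from the axis takes 1 to 2 N while it runs free and climbs steeply once the flange meets the plate: 7 to 10 N there (0.17 to 0.25 N m) is firmly finger-tight, 14 N (0.35 N m) and more is overtight.
- vial_white: small white capped vial, 24 x 24 x 32 mm, right of the dock; leave alone. Origin under its centre
- buffer_green: small white square bottle lying down, green patch, 44 x 29 x 28 mm, right of the dock; leave alone. Origin under its centre
- coverslip_box: small white box, 34 x 34 x 16 mm, right of the dock; leave alone. Origin under its centre
- wash_vial: white vial with a red cap, 44 x 44 x 48 mm, far left beyond the balance; leave alone. Origin under its centre
Not all that is in view belongs to the job. Leave any red look-alike of the tube_carrier alone.

How it is judged:
On the way, in this order (a step that is already met when the one before it is completed fails the run):
1. the carrier lies flat in the channel, fully home against the stud (x of tube_carrier in the frame of dock between -0.068 and -0.055 m and y of tube_carrier in the frame of dock between -0.006 and 0.006 m and z of tube_carrier in the frame of dock between 0.0125 and 0.0185 m and angle between tube_carrier's own z axis and vertical below 0.05 rad and angle between the x axis of tube_carrier and the x axis of dock, either way round below 0.1 rad), for 0.2 s.
2. the nut presses the carrier down firmly (contact force between wing_nut and tube_carrier above 12 N), for 0.2 s.
At the end, for the whole second after the job is handed in: The carrier lies flat in the channel (underside within 2.5 mm of the floor), within 4 mm of touching the stud and along the channel, pressed down by the nut with more than 12 N, at rest and released (all of step 1 and contact force between wing_nut and tube_carrier above 12 N and linear speed of tube_carrier below 0.01 m/s and angular speed of wing_nut below 0.1 rad/s).
It fails at once if the nut is overtightened: it presses on the carrier with more than 70 N (contact force between wing_nut and tube_carrier above 70 N).
It fails at once if a guard post or the back plate is leaned on with more than 8 N (contact force between the arm and guards above 8 N).
It fails at once if another thing on the bench is moved by more than 25 mm (distance of any of vial_white, buffer_green, coverslip_box, wash_vial from where it was at the start of the episode above 0.025 m).
It also fails if it takes over 72 s, if anything falls off the work surface, if the arm or the gripper's body presses on something with over 40 N, if the wrist force passes 120 N, or if a joint passes its speed limit or range.

## Robot

A 6-joint arm with a two-finger parallel gripper is mounted at the origin on the work surface; the furniture and walls round the work are solid. World frame = base frame: x ahead of the robot, y to its left, z up, the work surface at z = 0. Lengths are in m, angles in rad, forces in N, time in s.
With the tool pointing down it reaches from about 0.4 to 0.825 m from the base axis. Payload 7 kg.
Tool frame: the origin (TCP) lies on the centre line of the jaws, within the pads' length; the fingertips stand tip_reach ahead of it and the grasp point (between the pads) is the TCP (tip_reach is the distance from the TCP to the fingertips, in m); z points along the fingers, y is the line along which they close (so a half turn about z gives the same grasp; the last joint's range is limited). The gripper opens to 88 mm and grips with 3 to 60 N. Pads are 19 mm wide; open, the fingers measure 130 mm over their backs; the gripper's body (78 mm by 193 mm) begins 47 mm behind the grasp point.
Start: joints at [-0.851, 0.359, 0.012, 0, -1.224, -0.288], TCP at [0.282, -0.613, 0.246] pointing down, gripper open.
Joint ranges: [-3.07, 3.07], [-1.43, 2.12], [-1.02, 1.25], [-3.03, 1.67], [-3.05, -0], [-3.03, 3.03]. Speed limits (rad/s): [2.39, 2.39, 3.01, 3.14, 3.14, 3.14].

## Interface

Orientations are given as [roll, pitch, yaw] about the fixed x, y, z axes, in that order (R = Rz(yaw) Ry(pitch) Rx(roll)).
In Python, from station import get_state, grab_frame, calibration, job_done, find_in, mark_of, tip_reach gives the robot as it stands.
- The arm moves only by the shell command python3 -m handwheel 'ROWS' [OPENING] [FORCE]. ROWS is JSON, a list of rows, each an object with "delta_pos": the shift along the world's x, y, z in units of 30 mm (1.0 is 30 mm), a list of three; "dr": the turn, a rotation vector about the world's x, y, z in degrees, a list of three. In form: [{"delta_pos": [tx, ty, tz], "dr": [rx, ry, rz]}, ...]. A call has 1 to 10 rows; each row shifts and turns the commanded pose from where the row before left it; what a row does not reach is not made up. A row lasts 1/10 s, in which the tool goes at most 50 mm and 8.59 degrees, less where a joint would pass 70% of its speed; a pose out of reach is approached as far as the arm can. A call is refused whole if a number of a shift passes 1 or a number of a turn 8.59, either way. A call with a gripper value outside its range is refused whole. OPENING is the closure, from -1 (fully open) to 1 (shut), set as the call begins (- or left out, the last holds). The fingers move at their own pace and stop on an object; FORCE is the grip in N (left out, the last holds). Time passes only in rows, so rows that do not move let the fingers close. It gives the time, the measured TCP pose, the force, the opening and the grip force at its end, in the units of the state.
- get_state(): the state, without advancing time (a new reading comes with each control period).
- grab_frame(name): name is "scene" or "top"; returns the picture (420x560x3 uint8, red, green, blue); there is no depth.
- calibration(name): a dict with "fx", "fy", "cx", "cy" (pixels), "k1" (the pictures are not rectified: a ray, as slopes to the right and down, at radius r is drawn at 1 + k1 r^2 times it, then the intrinsics apply), "extrinsics" (4x4, takes a point from world to camera coordinates). Camera axes: x right, y down, z forward; pixel columns grow to the right and rows downward; lengths in m; the calibration is good to about 2 mm. A picture is of the moment at which its call begins. calibration takes no time and is no camera call.
- job_done(): hands the job in; it is judged then, once.
Trained networks look in the newest picture that a camera, given by its name, has taken for a name from the list of things; names that differ only in an ending like _2 or _b are one class to them, and where a whole thing is asked for, a point or a joint stands for the part that bears it (a point fixed in the world has none). Each returns a list of dicts, best first, with "conf" (0 to 1); they miss things now and then, are a little off and sometimes report something else, mostly with a low value. They report only what shows in the picture. A call takes as long as a camera call. They do not tell look-alikes from the thing itself.
- find_in(camera, query): "location" ([column, row] in pixels, amid what is visible of it).
- mark_of(camera, query): "location" ([column, row] in pixels: a listed point, or the origin of a listed thing).
The state is a dict: "t": time; "q": joint angles; "qd": joint speeds; "joint_efforts": joint torques, N m; "eef_pos": TCP position; "ee_rot": TCP orientation; "force": force on the tool from outside, world axes, zero at the start; "moment": the same for the moment, N m; "width": finger opening in m; "gripper_force": force on a finger pad.
Only numpy, scipy, OpenCV 4.12 (cv2) and the standard library are available. Lean on these libraries where they do the work, as an engineer would, in place of code of your own. Each camera call takes 0.05 s, during which the arm holds its last target. There are 200 camera calls.

## Working session

There is one attempt and no reset: what is moved stays moved. The work goes in short steps, Python scripts to look and compute and a shell command to move; the robot and the scene stay as the last step left them, time stands still between calls to the robot, and variables do not carry over. Pictures are saved under pics/ and viewed, at most 10 in all, crops included, and the job is handed in when it is done.

```bash
mkdir -p pics; ls; cat > h.py <<'E'
import numpy as np, cv2
from station import *
def und(cam,px):
    c=calibration(cam); K=np.array([[c['fx'],0,c['cx']],[0,c['fy'],c['cy']],[0,0,1.]])
    p=cv2.undistortPoints(np.array([[px]],float),K,np.array([c['k1'],0,0,0.]))[0,0]
    return p,np.array(c['extrinsics'])
def onz(cam,px,z):
    p,E=und(cam,px); R,t=E[:3,:3],E[:3,3]; o=-R.T@t; d=R.T@np.array([p[0],p[1],1]); return o+d*(z-o[2])/d[2]
def proj(cam,P):
    c=calibration(cam);E=np.array(c['extrinsics']);q=E[:3,:3]@np.array(P)+E[:3,3];x,y=q[:2]/q[2];s=1+c['k1']*(x*x+y*y)
    return np.array([c['fx']*x*s+c['cx'],c['fy']*y*s+c['cy']])
def snap(cam,name,crop=None,k=1):
    im=grab_frame(cam)[:,:,::-1].copy()
    if crop: x0,x1,y0,y1=crop; im=im[y0:y1,x0:x1]
    if k!=1: im=cv2.resize(im,None,fx=k,fy=k,interpolation=cv2.INTER_CUBIC)
    cv2.imwrite('pics/'+name,im)
E
python3 - <<'E'
from h import *
snap('top','t0.png'); snap('scene','s0.png')
s=get_state(); print(s['t'],s['eef_pos'],s['ee_rot'],s['width'],tip_reach if not callable(tip_reach) else tip_reach())
H={'tube_carrier':0,'slot_end':.003,'dock':0,'drop_point':.016,'home_point':.016,'wing_nut':.026,'nut_middle':.044}
for n,z in H.items():
  for cam in ('top','scene'):
    for d in mark_of(cam,n)[:3]: print(cam,n,np.round(d['location'],1),round(d['conf'],2),np.round(onz(cam,d['location'],z),4))
E
```

```text
pics
0.1 [ 0.2822787  -0.61268592  0.24471368] [ 3.14008418e+00 -1.48123809e-04 -2.70993030e+00] 0.08772387860368915 0.019
top tube_carrier [215.8 159.5] 0.79 [0.5763 0.1871 0.    ]
top tube_carrier [169.4 300.6] 0.69 [0.1943 0.3162 0.    ]
top tube_carrier [285.1 160.7] 0.58 [ 0.563  -0.0064  0.    ]
scene tube_carrier [249.5 142.9] 0.85 [0.1895 0.3133 0.    ]
scene tube_carrier [355. 198.] 0.84 [0.5791 0.1772 0.    ]
top slot_end [195.8 162.4] 0.78 [0.5696 0.2426 0.003 ]
top slot_end [294.  204.8] 0.73 [ 0.4346 -0.024   0.003 ]
top slot_end [176.5 323.4] 0.68 [0.1352 0.297  0.003 ]
scene slot_end [353.  182.9] 0.84 [0.5638 0.2316 0.003 ]
scene slot_end [233.6 143.7] 0.72 [0.1382 0.2941 0.003 ]
top dock [284.6 163. ] 0.55 [ 0.5563 -0.0047  0.    ]
scene dock [335.4 247.7] 0.56 [ 0.5488 -0.0109  0.    ]
top drop_point [295.8 205.1] 0.7 [ 0.4305 -0.0283  0.016 ]
top drop_point [286.7 156.8] 0.65 [ 0.5685 -0.011   0.016 ]
scene drop_point [297.5 241.6] 0.91 [ 0.4363 -0.0264  0.016 ]
top home_point [289.1 180.8] 0.56 [ 0.4994 -0.0139  0.016 ]
top home_point [355.7 147.2] 0.29 [ 0.5869 -0.2036  0.016 ]
scene home_point [321.  240.7] 0.81 [ 0.5029 -0.0067  0.016 ]
top wing_nut [287.5 158.1] 0.65 [ 0.5611 -0.0127  0.026 ]
scene wing_nut [338.5 246.5] 0.66 [ 0.556  -0.0181  0.026 ]
top nut_middle [287.4 156.9] 0.6 [ 0.5582 -0.012   0.044 ]
top nut_middle [145.7 169.7] 0.48 [0.5415 0.3695 0.044 ]
scene nut_middle [338.6 240.6] 0.51 [ 0.5524 -0.0086  0.044 ]
```

```bash
python3 - <<'E'
from h import *
a=cv2.imread('pics/t0.png');cv2.imwrite('pics/t0c.png',cv2.resize(a[100:250,140:380],None,fx=3.3,fy=3.3,interpolation=cv2.INTER_CUBIC))
E
```

```text
(no output)
```

View pics/s0.png

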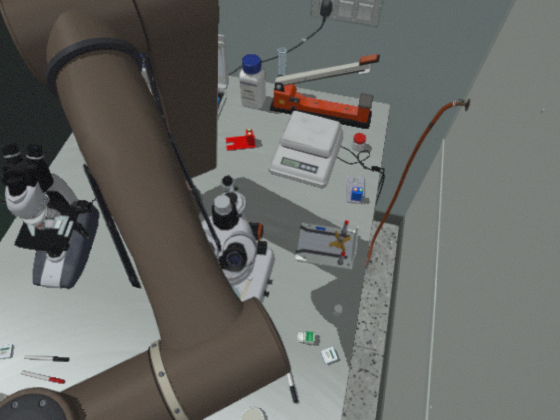

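View pics/t0c.png

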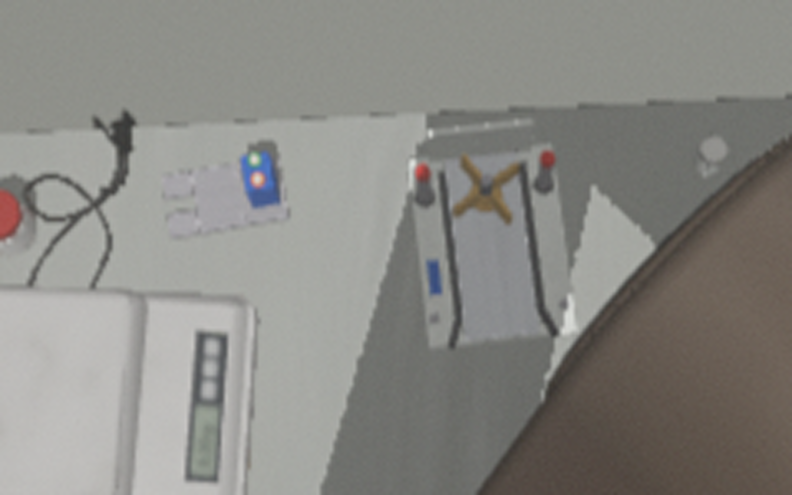

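```bash
python3 - <<'E'
from h import *
a=cv2.imread('pics/s0.png');cv2.imwrite('pics/s0c.png',cv2.resize(a[165:280,285:400],None,fx=5.2,fy=5.2,interpolation=cv2.INTER_CUBIC))
T=lambda x,y:(x/3.3+140-.35,y/3.3+100-.35)
for n,p,z in [('edge',(430,113),0),('edge',(10,131),0),('edge',(780,98),0),('tipL',(421,171),.078),('tipR',(547,157),.078),('mouthL',(452,347),.026),('mouthR',(556,333),.026),('frontL',(430,349),.016),('frontR',(573,330),.016),('nutc',(486,188),.047),('w1',(462,158),.057),('w2',(519,167),.057),('w3',(509,218),.057),('w4',(457,212),.057),
 ('cap1',(255,159),.055),('cap2',(258,180),.055),('bTL',(241,157),.05),('bTR',(268,150),.05),('bBL',(253,207),.05),('bBR',(280,201),.05),('pBR',(288,216),.006),('tine',(163,181),.006),('pBL',(174,238),.006)]:
    print(n,np.round(onz('top',T(*p),z),4))
for c in('top','scene'):
    E=np.array(calibration(c)['extrinsics']);print(c,-E[:3,:3].T@E[:3,3])
E
```

```text
edge [0.6448 0.0323 0.    ]
edge [0.6469 0.393  0.    ]
edge [ 0.6435 -0.2691  0.    ]
tipL [0.5637 0.0411 0.078 ]
tipR [ 0.5704 -0.0594  0.078 ]
mouthL [0.4315 0.0233 0.026 ]
mouthR [ 0.439  -0.0615  0.026 ]
frontL [0.4331 0.0414 0.016 ]
frontR [ 0.4432 -0.0763  0.016 ]
nutc [ 0.558  -0.0106  0.047 ]
w1 [0.581  0.0078 0.057 ]
w2 [ 0.5709 -0.0379  0.057 ]
w3 [ 0.5282 -0.0274  0.057 ]
w4 [0.5353 0.014  0.057 ]
cap1 [0.5894 0.1757 0.055 ]
cap2 [0.5713 0.1737 0.055 ]
bTL [0.5936 0.1878 0.05  ]
bTR [0.5986 0.1657 0.05  ]
bBL [0.5503 0.1788 0.05  ]
bBR [0.5543 0.1569 0.05  ]
pBR [0.5562 0.1557 0.006 ]
tine [0.5927 0.2606 0.006 ]
pBL [0.5418 0.2517 0.006 ]
top [0.16275803 0.02522586 1.15845447]
scene [ 0.51392729 -0.55635523  1.08387238]
```

View pics/s0c.png

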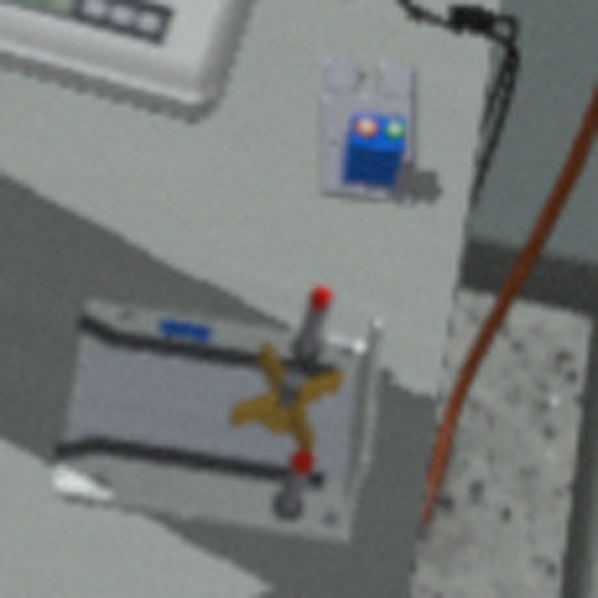

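```bash
python3 -m handwheel '[{"delta_pos":[0.7,0.7,0.15],"dr":[0,0,2]},{"delta_pos":[0.7,0.7,0.15],"dr":[0,0,2]},{"delta_pos":[0.7,0.7,0.15],"dr":[0,0,2]},{"delta_pos":[0.7,0.7,0.15],"dr":[0,0,2]},{"delta_pos":[0.7,0.7,0.15],"dr":[0,0,2]},{"delta_pos":[0.7,0.7,0.15],"dr":[0,0,2]},{"delta_pos":[0.7,0.7,0.15],"dr":[0,0,2]},{"delta_pos":[0.7,0.7,0.15],"dr":[0,0,2]},{"delta_pos":[0.7,0.7,0.15],"dr":[0,0,2]},{"delta_pos":[0.7,0.7,0.15],"dr":[0,0,2]}]' -1; python3 -m handwheel '[{"delta_pos":[0.3,0.9,0],"dr":[0,0,2]},{"delta_pos":[0.3,0.9,0],"dr":[0,0,2]},{"delta_pos":[0.3,0.9,0],"dr":[0,0,2]},{"delta_pos":[0.3,0.9,0],"dr":[0,0,2]},{"delta_pos":[0.3,0.9,0],"dr":[0,0,2]},{"delta_pos":[0.3,0.9,0],"dr":[0,0,2]},{"delta_pos":[0.3,0.9,0],"dr":[0,0,2]},{"delta_pos":[0.3,0.9,0],"dr":[0,0,2]},{"delta_pos":[0.3,0.9,0],"dr":[0,0,2]},{"delta_pos":[0.3,0.9,0],"dr":[0,0,2]}]'
```

```text
t: 1.8
eef_pos: [0.4932, -0.4021, 0.2909]
ee_rot: [-3.141, 0.0, -2.359]
force: [0.8, -0.2, -0.1]
width: 0.0876
gripper_force: 0.0
t: 2.8
eef_pos: [0.5827, -0.1319, 0.2908]
ee_rot: [-3.141, 0.0, -2.01]
force: [0.1, 0.0, 0.8]
width: 0.0877
gripper_force: 0.0
```

```bash
python3 -m handwheel '[{"delta_pos":[0,1,-0.2],"dr":[0,0,3.6]},{"delta_pos":[0,1,-0.2],"dr":[0,0,3.6]},{"delta_pos":[0,1,-0.2],"dr":[0,0,3.6]},{"delta_pos":[0,1,-0.2],"dr":[0,0,3.6]},{"delta_pos":[0,1,-0.2],"dr":[0,0,3.6]},{"delta_pos":[0,1,-0.2],"dr":[0,0,3.6]},{"delta_pos":[0,1,-0.2],"dr":[0,0,3.6]},{"delta_pos":[0,1,-0.2],"dr":[0,0,3.6]},{"delta_pos":[0,1,-0.2],"dr":[0,0,3.6]},{"delta_pos":[0,1,-0.2],"dr":[0,0,3.6]}]'; python3 - <<'E'
from h import *
s=get_state(); print(s['t'],s['eef_pos'],s['ee_rot'],s['q'])
for n,z in {'tube_carrier':0,'slot_end':.003,'dock':0,'drop_point':.016,'home_point':.016,'wing_nut':.026,'nut_middle':.044}.items():
  for cam in ('top','scene'):
    for d in mark_of(cam,n)[:2]: print(cam,n,np.round(d['location'],1),round(d['conf'],2),np.round(onz(cam,d['location'],z),4))
E
```

```text
t: 3.8
eef_pos: [0.5823, 0.1682, 0.2305]
ee_rot: [-3.141, 0.0, -1.381]
force: [0.4, 0.5, 0.4]
width: 0.0879
gripper_force: 0.0
3.8 [0.58234639 0.16823334 0.23053231] [-3.14123083e+00  1.28150185e-04 -1.38068978e+00] [ 6.03200796e-01  2.56330613e-01 -1.68726094e-01  3.06111193e-05
 -1.14535679e+00 -4.13106905e-01]
top tube_carrier [215.8 159.5] 0.79 [0.5763 0.1871 0.    ]
top tube_carrier [169.4 300.6] 0.69 [0.1943 0.3162 0.    ]
scene tube_carrier [249.5 142.9] 0.85 [0.1895 0.3133 0.    ]
scene tube_carrier [355. 198.] 0.84 [0.5791 0.1772 0.    ]
top slot_end [195.8 162.4] 0.78 [0.5696 0.2426 0.003 ]
top slot_end [294.  204.8] 0.73 [ 0.4346 -0.024   0.003 ]
scene slot_end [353.  182.9] 0.84 [0.5638 0.2316 0.003 ]
scene slot_end [233.6 143.7] 0.72 [0.1382 0.2941 0.003 ]
top dock [284.6 163. ] 0.55 [ 0.5563 -0.0047  0.    ]
scene dock [335.4 247.7] 0.56 [ 0.5488 -0.0109  0.    ]
top drop_point [295.8 205.1] 0.7 [ 0.4305 -0.0283  0.016 ]
top drop_point [286.7 156.8] 0.65 [ 0.5685 -0.011   0.016 ]
scene drop_point [297.5 241.6] 0.91 [ 0.4363 -0.0264  0.016 ]
top home_point [289.1 180.8] 0.56 [ 0.4994 -0.0139  0.016 ]
top home_point [355.7 147.2] 0.29 [ 0.5869 -0.2036  0.016 ]
scene home_point [321.  240.7] 0.81 [ 0.5029 -0.0067  0.016 ]
top wing_nut [287.5 158.1] 0.65 [ 0.5611 -0.0127  0.026 ]
scene wing_nut [338.5 246.5] 0.66 [ 0.556  -0.0181  0.026 ]
top nut_middle [287.4 156.9] 0.6 [ 0.5582 -0.012   0.044 ]
top nut_middle [145.7 169.7] 0.48 [0.5415 0.3695 0.044 ]
scene nut_middle [338.6 240.6] 0.51 [ 0.5524 -0.0086  0.044 ]
```

```bash
python3 -m handwheel '[{"delta_pos":[0,0.2,-0.8],"dr":[0,0,0]},{"delta_pos":[0,0,-0.8],"dr":[0,0,0]},{"delta_pos":[0,0,-0.8],"dr":[0,0,0]},{"delta_pos":[0,0,-0.8],"dr":[0,0,0]},{"delta_pos":[0,0,-0.8],"dr":[0,0,0]},{"delta_pos":[0,0,-0.8],"dr":[0,0,0]},{"delta_pos":[0,0,-0.8],"dr":[0,0,0]},{"delta_pos":[0,0,-0.8],"dr":[0,0,0]},{"delta_pos":[0,0,-0.1],"dr":[0,0,0]}]'; python3 -m handwheel '[{"delta_pos":[0,0,0],"dr":[0,0,0]},{"delta_pos":[0,0,0],"dr":[0,0,0]},{"delta_pos":[0,0,0],"dr":[0,0,0]},{"delta_pos":[0,0,0],"dr":[0,0,0]},{"delta_pos":[0,0,0],"dr":[0,0,0]},{"delta_pos":[0,0,0],"dr":[0,0,0]},{"delta_pos":[0,0,0],"dr":[0,0,0]}]' 1 40
```

```text
t: 5.4
eef_pos: [0.5807, 0.1718, 0.0327]
ee_rot: [3.137, -0.002, -1.384]
force: [-0.4, -1.2, -1.2]
width: 0.0875
gripper_force: 0.0
t: 6.1
eef_pos: [0.5824, 0.1729, 0.0357]
ee_rot: [-3.142, 0.0, -1.383]
force: [-1.5, -1.6, 1.0]
width: 0.0373
gripper_force: 1.2
```

```bash
python3 -m handwheel '[{"delta_pos":[0,0,0],"dr":[0,0,0]},{"delta_pos":[0,0,0],"dr":[0,0,0]},{"delta_pos":[0,0,0],"dr":[0,0,0]}]' ; python3 -m handwheel '[{"delta_pos":[0,0,0.3],"dr":[0,0,0]},{"delta_pos":[0,0,0.6],"dr":[0,0,0]},{"delta_pos":[0,0,0.6],"dr":[0,0,0]},{"delta_pos":[0,0,0.6],"dr":[0,0,0]},{"delta_pos":[0,0,0.6],"dr":[0,0,0]},{"delta_pos":[0,0,0.6],"dr":[0,0,0]},{"delta_pos":[0,0,0],"dr":[0,0,0]}]'; python3 - <<'E'
from h import *
snap('scene','s1.png',(270,400,130,290),3.7)
s=get_state(); print(s['t'],s['eef_pos'],s['ee_rot'],s['force'],s['moment'])
for q in('tube_carrier','slot_end'):
  for d in mark_of('scene',q)[:2]: print(d['conf'],d['location'],onz('scene',d['location'],s['eef_pos'][2]-.0357+(.003 if q=='slot_end' else 0)))
E
```

```text
t: 6.4
eef_pos: [0.5819, 0.1726, 0.0355]
ee_rot: [3.14, -0.0, -1.383]
force: [-3.4, -1.3, 4.0]
width: 0.0319
gripper_force: 39.8
t: 7.1
eef_pos: [0.5839, 0.1739, 0.137]
ee_rot: [-3.137, 0.002, -1.383]
force: [0.5, 1.3, -4.8]
width: 0.0323
gripper_force: 39.8
7.15 [0.58304427 0.1734836  0.13540451] [-3.13924562e+00  1.24444279e-03 -1.38342754e+00] [-0.63868834  0.57992574 -5.51166961] [-0.10741803  0.11576579 -0.03213605]
0.78 [252.6, 139.4] [0.22482523 0.24947154 0.09970451]
0.51 [362.9, 183.6] [0.58831602 0.16582213 0.09970451]
0.85 [234.6, 141.8] [0.17353933 0.22378142 0.10270451]
0.63 [357.8, 163.4] [0.56250778 0.23428655 0.10270451]
```

View pics/s1.png

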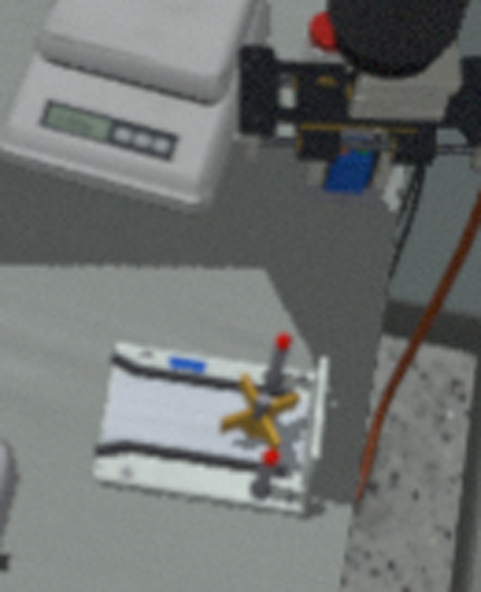

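```bash
python3 -m handwheel '[{"delta_pos":[0,-0.5,0.6],"dr":[0,0,-4]},{"delta_pos":[0,-0.6,0.4],"dr":[0,0,-8]},{"delta_pos":[-0.4,-0.6,0],"dr":[0,0,-8]},{"delta_pos":[-0.6,-0.6,0],"dr":[0,0,-8]},{"delta_pos":[-0.6,-0.6,0],"dr":[0,0,-8]},{"delta_pos":[-0.6,-0.6,0],"dr":[0,0,-8]},{"delta_pos":[-0.6,-0.6,0],"dr":[0,0,-8]},{"delta_pos":[-0.6,-0.6,0],"dr":[0,0,-8]},{"delta_pos":[-0.6,-0.6,0],"dr":[0,0,-8]},{"delta_pos":[-0.6,-0.6,0],"dr":[0,0,-8]}]'; python3 -m handwheel '[{"delta_pos":[-0.4,-0.3,0],"dr":[0,0,-8]},{"delta_pos":[-0.4,-0.3,0],"dr":[0,0,-8]},{"delta_pos":[0,0,0],"dr":[0,0,-4]},{"delta_pos":[0,0,0],"dr":[0,0,0]},{"delta_pos":[0,0,0],"dr":[0,0,0]}]'; python3 - <<'E'
from h import *
T=lambda x,y:(x/3.7+270-.36,y/3.7+130-.36)
for n,p,z in [('tipL',(284,340),.078),('tipR',(271,456),.078),('stud',(263,407),.07),('fL',(118,343),.016),('fR',(95,481),.016),('w1',(246,380),.057),('w2',(296,397),.057),('w3',(279,440),.057),('w4',(225,422),.057)]:
    print(n,np.round(onz('scene',T(*p),z),4))
snap('top','t2.png',(240,340,120,230),5.4); snap('scene','s2.png')
print(get_state()['eef_pos'],get_state()['ee_rot'])
E
```

```text
t: 8.25
eef_pos: [0.4429, -0.0049, 0.1633]
ee_rot: [3.141, -0.002, -2.716]
force: [0.5, -0.4, -5.2]
width: 0.0318
gripper_force: 39.8
t: 8.75
eef_pos: [0.4203, -0.022, 0.164]
ee_rot: [-3.141, -0.001, -3.057]
force: [0.1, 0.6, -6.2]
width: 0.0319
gripper_force: 39.8
tipL [0.5624 0.039  0.078 ]
tipR [ 0.569  -0.0607  0.078 ]
stud [ 0.5567 -0.0179  0.07  ]
fL [0.4338 0.0399 0.016 ]
fR [ 0.443  -0.0842  0.016 ]
w1 [0.5404 0.009  0.057 ]
w2 [0.5806 0.0037 0.057 ]
w3 [ 0.5738 -0.0357  0.057 ]
w4 [ 0.5312 -0.0306  0.057 ]
[ 0.42047739 -0.02191909  0.16414952] [-3.14141948e+00 -7.53570452e-04 -3.05702278e+00]
```

View pics/t2.png

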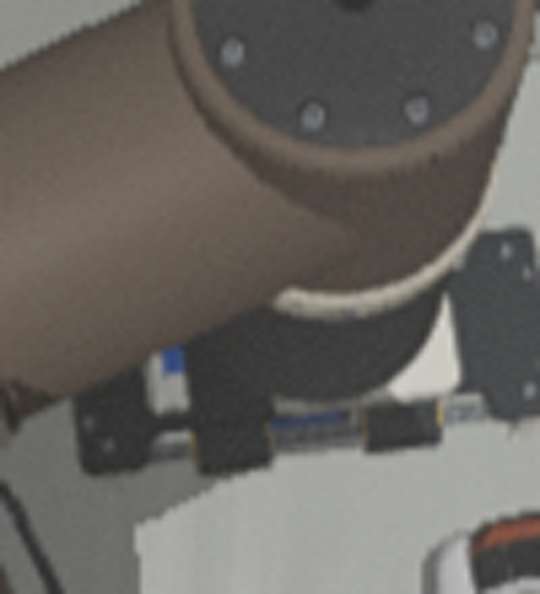

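```bash
python3 -m handwheel '[{"delta_pos":[0,0.03,-0.5],"dr":[0,0,-0.5]},{"delta_pos":[0,0,-0.5],"dr":[0,0,0]},{"delta_pos":[0,0,-0.5],"dr":[0,0,0]},{"delta_pos":[0,0,-0.5],"dr":[0,0,0]},{"delta_pos":[0,0,-0.5],"dr":[0,0,0]},{"delta_pos":[0,0,-0.5],"dr":[0,0,0]},{"delta_pos":[0,0,-0.4],"dr":[0,0,0]},{"delta_pos":[0,0,0],"dr":[0,0,0]},{"delta_pos":[0,0,0],"dr":[0,0,0]},{"delta_pos":[0,0,0],"dr":[0,0,0]}]'; python3 - <<'E'
from h import *
snap('scene','s3.png',(270,380,190,290),5.4)
print(get_state()['eef_pos'],get_state()['ee_rot'],get_state()['force'])
E
```

```text
t: 9.85
eef_pos: [0.4211, -0.0209, 0.0632]
ee_rot: [3.141, 0.001, -3.067]
force: [0.2, 1.1, -4.4]
width: 0.032
gripper_force: 39.8
[ 0.4210889  -0.02086892  0.06321113] [ 3.14126761e+00  1.27365065e-03 -3.06704264e+00] [ 0.86639956  0.32836493 -5.27069814]
```

View pics/s3.png

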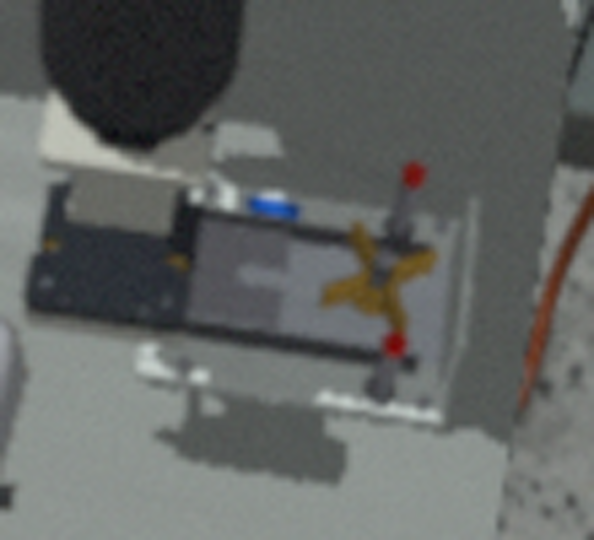

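```bash
python3 -m handwheel '[{"delta_pos":[0,0,-0.2],"dr":[0,0,0]},{"delta_pos":[0,0,-0.12],"dr":[0,0,0]},{"delta_pos":[0,0,0],"dr":[0,0,0]},{"delta_pos":[0,0,0],"dr":[0,0,0]}]'; python3 -m handwheel '[{"delta_pos":[0,0,-0.04],"dr":[0,0,0]},{"delta_pos":[0,0,0],"dr":[0,0,0]},{"delta_pos":[0,0,0],"dr":[0,0,0]}]'
```

```text
t: 10.3
eef_pos: [0.4204, -0.0212, 0.0528]
ee_rot: [-3.141, -0.0, -3.068]
force: [-0.6, -0.0, -5.4]
width: 0.0316
gripper_force: 39.8
t: 10.6
eef_pos: [0.4205, -0.0211, 0.0518]
ee_rot: [3.142, 0.0, -3.068]
force: [0.8, 0.4, -6.1]
width: 0.0318
gripper_force: 39.8
```

```bash
python3 -m handwheel '[{"delta_pos":[0,0,-0.02],"dr":[0,0,0]},{"delta_pos":[0.2,0.015,0],"dr":[0,0,0]},{"delta_pos":[0.3,0.022,0],"dr":[0,0,0]},{"delta_pos":[0.3,0.022,0],"dr":[0,0,0]},{"delta_pos":[0.3,0.022,0],"dr":[0,0,0]},{"delta_pos":[0,0,0],"dr":[0,0,0]}]'; python3 -m handwheel '[{"delta_pos":[0.3,0.022,0],"dr":[0,0,0]},{"delta_pos":[0.3,0.022,0],"dr":[0,0,0]},{"delta_pos":[0.2,0.015,0],"dr":[0,0,0]},{"delta_pos":[0,0,0],"dr":[0,0,0]}]'
```

```text
t: 11.2
eef_pos: [0.4556, -0.0183, 0.0515]
ee_rot: [3.141, 0.002, -3.067]
force: [1.9, -1.5, 0.3]
width: 0.0317
gripper_force: 39.9
t: 11.6
eef_pos: [0.4783, -0.017, 0.0514]
ee_rot: [-3.141, 0.001, -3.068]
force: [-0.2, -1.8, 2.5]
width: 0.0316
gripper_force: 39.9
```

```bash
python3 -m handwheel '[{"delta_pos":[0.1,0.008,0],"dr":[0,0,0]},{"delta_pos":[0.1,0.008,0],"dr":[0,0,0]},{"delta_pos":[0.1,0.008,0],"dr":[0,0,0]},{"delta_pos":[0,0,0],"dr":[0,0,0]}]'; python3 -m handwheel '[{"delta_pos":[0.05,0.004,0],"dr":[0,0,0]},{"delta_pos":[0.05,0.004,0],"dr":[0,0,0]},{"delta_pos":[0,0,0],"dr":[0,0,0]}]';python3 -m handwheel '[{"delta_pos":[0.05,0.004,0],"dr":[0,0,0]},{"delta_pos":[0.05,0.004,0],"dr":[0,0,0]},{"delta_pos":[0,0,0],"dr":[0,0,0]}]'
```

```text
t: 12.0
eef_pos: [0.486, -0.0165, 0.0514]
ee_rot: [-3.141, -0.001, -3.068]
force: [-5.6, -0.7, 6.7]
width: 0.032
gripper_force: 39.9
t: 12.3
eef_pos: [0.4886, -0.0164, 0.0514]
ee_rot: [-3.141, -0.001, -3.068]
force: [-7.0, -1.5, 8.6]
width: 0.0316
gripper_force: 40.0
t: 12.6
eef_pos: [0.4898, -0.0164, 0.0514]
ee_rot: [-3.141, -0.004, -3.069]
force: [-14.3, 1.3, 18.0]
width: 0.0316
gripper_force: 40.0
```

```bash
python3 -m handwheel '[{"delta_pos":[0,0,0.03],"dr":[0,0,0]},{"delta_pos":[0,0,0],"dr":[0,0,0]}]'; python3 -m handwheel '[{"delta_pos":[0.05,0.004,0],"dr":[0,0,0]},{"delta_pos":[0,0,0],"dr":[0,0,0]}]'; python3 -m handwheel '[{"delta_pos":[0.05,0.004,0],"dr":[0,0,0]},{"delta_pos":[0,0,0],"dr":[0,0,0]}]'
```

```text
t: 12.8
eef_pos: [0.4898, -0.0165, 0.0514]
ee_rot: [-3.141, -0.004, -3.069]
force: [-9.9, -0.3, 6.8]
width: 0.0321
gripper_force: 40.0
t: 13.0
eef_pos: [0.49, -0.0167, 0.0514]
ee_rot: [-3.141, -0.007, -3.069]
force: [-14.3, 0.3, 11.1]
width: 0.032
gripper_force: 40.0
t: 13.2
eef_pos: [0.4902, -0.0168, 0.0514]
ee_rot: [-3.14, -0.009, -3.069]
force: [-18.3, 2.0, 16.9]
width: 0.0318
gripper_force: 40.0
```

```bash
python3 -m handwheel '[{"delta_pos":[-0.08,-0.006,0],"dr":[0,0,0]},{"delta_pos":[0,0,0.01],"dr":[0,0,0]}]'; python3 -m handwheel '[{"delta_pos":[0,0,0],"dr":[0,0,0]},{"delta_pos":[0,0,0],"dr":[0,0,0]},{"delta_pos":[0,0,0],"dr":[0,0,0]},{"delta_pos":[0,0,0],"dr":[0,0,0]}]' -1; python3 -m handwheel '[{"delta_pos":[0,0,0.5],"dr":[0,0,0]},{"delta_pos":[0,0,1],"dr":[0,0,0]},{"delta_pos":[0,0,1],"dr":[0,0,0]},{"delta_pos":[0,0,1],"dr":[0,0,0]},{"delta_pos":[-0.5,-1,1],"dr":[0,0,0]},{"delta_pos":[-0.5,-1,1],"dr":[0,0,0]},{"delta_pos":[-0.5,-1,0],"dr":[0,0,0]},{"delta_pos":[0,-1,0],"dr":[0,0,0]},{"delta_pos":[0,-1,0],"dr":[0,0,0]},{"delta_pos":[0,-1,0],"dr":[0,0,0]}]'; python3 - <<'E'
from h import *
snap('top','t4.png',(250,330,130,215),7); snap('scene','s4.png',(290,370,200,280),7)
a,b=cv2.imread('pics/t4.png'),cv2.imread('pics/s4.png'); h=min(a.shape[0],b.shape[0]); cv2.imwrite('pics/c4.png',cv2.resize(np.hstack([a[:h],b[:h]]),None,fx=.71,fy=.71)); print(a.shape,b.shape)
for q,z in [('tube_carrier',.016),('slot_end',.019),('wing_nut',.026),('nut_middle',.044)]:
  for c in('top','scene'):
    for d in mark_of(c,q)[:3]: print(c,q,round(d['conf'],2),np.round(d['location'],1),np.round(onz(c,d['location'],z),4))
E
```

```text
t: 13.4
eef_pos: [0.49, -0.0166, 0.0514]
ee_rot: [-3.141, -0.005, -3.069]
force: [-7.2, -2.0, -1.6]
width: 0.0319
gripper_force: 40.0
t: 13.8
eef_pos: [0.4937, -0.0154, 0.0526]
ee_rot: [3.141, 0.001, -3.067]
force: [-0.5, 0.2, 0.1]
width: 0.058
gripper_force: 0.0
t: 14.8
eef_pos: [0.4481, -0.1968, 0.2179]
ee_rot: [-3.141, 0.002, -3.067]
force: [0.9, -0.0, 0.4]
width: 0.0877
gripper_force: 0.0
(595, 560, 3) (560, 560, 3)
top tube_carrier 0.75 [168.3 301.7] [0.1912 0.315  0.016 ]
scene tube_carrier 0.89 [316.  243.9] [ 0.4907 -0.0206  0.016 ]
scene tube_carrier 0.69 [250.6 141.4] [0.1961 0.3077 0.016 ]
top slot_end 0.95 [179.7 326.2] [0.1283 0.2851 0.019 ]
scene slot_end 0.93 [232.6 145.9] [0.1433 0.2714 0.019 ]
scene slot_end 0.61 [336.3 244.1] [ 0.5487 -0.0084  0.019 ]
scene wing_nut 0.55 [339.3 246.8] [ 0.5585 -0.0184  0.026 ]
scene nut_middle 0.68 [339.7 238.7] [ 0.5544 -0.0018  0.044 ]
```

View pics/c4.png

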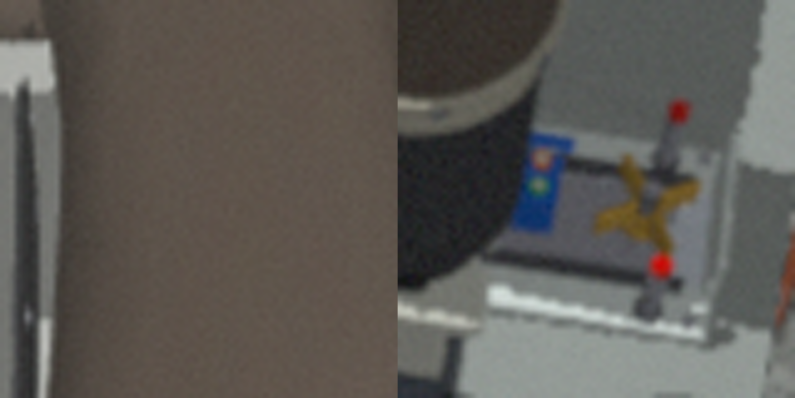

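```bash
python3 - <<'E'
from h import *
T=lambda x,y:((x-397.6)/.71/7+290-.45,y/.71/7+200-.45)
yaw=.075;R=np.array([[np.cos(yaw),np.sin(yaw)],[-np.sin(yaw),np.cos(yaw)]]);D=np.array([.5565,-.0108])
for n,p,z in [('cap1',(541,158),.071),('cap2',(540,184),.071),('tipL',(679,110),.078),('tipR',(661,265),.078),('stud',(651,184),.07),('w1',(628,162),.056),('w2',(693,187),.056),('w3',(667,248),.056),('w4',(602,222),.056),('bTR',(573,140),.066)]:
    P=onz('scene',T(*p),z);d=R@(P[:2]-D); print(n,np.round(P,4),np.round(d,4),round(np.degrees(np.arctan2(d[1],d[0])),1),round(float(np.hypot(*d)),4))
E
```

```text
cap1 [ 0.4907 -0.0077  0.071 ] [-0.0654  0.008 ] 173.0 0.0659
cap2 [ 0.4934 -0.0242  0.071 ] [-0.064  -0.0086] -172.3 0.0645
tipL [0.5619 0.0384 0.078 ] [0.009  0.0486] 79.5 0.0495
tipR [ 0.5681 -0.0609  0.078 ] [ 0.0078 -0.0508] -81.3 0.0514
stud [ 0.5546 -0.0084  0.07  ] [-0.0018  0.0025] 124.9 0.0031
w1 [0.5397 0.01   0.056 ] [-0.0151  0.022 ] 124.5 0.0267
w2 [0.579  0.0031 0.056 ] [0.0234 0.0121] 27.4 0.0264
w3 [ 0.5708 -0.0388  0.056 ] [ 0.0122 -0.029 ] -67.3 0.0315
w4 [ 0.5321 -0.0316  0.056 ] [-0.0259 -0.0189] -143.9 0.0321
bTR [0.5062 0.011  0.066 ] [-0.0486  0.0255] 152.3 0.0549
```

```bash
python3 -m handwheel '[{"delta_pos":[0.5,0.95,0],"dr":[0,0,5]},{"delta_pos":[0.5,0.95,0],"dr":[0,0,5]},{"delta_pos":[0.5,0.95,0],"dr":[0,0,5]},{"delta_pos":[0.5,0.95,0],"dr":[0,0,5]},{"delta_pos":[0.5,0.95,0],"dr":[0,0,5]},{"delta_pos":[0.44,0.97,0],"dr":[0,0,5]},{"delta_pos":[0,0,-0.9],"dr":[0,0,0]},{"delta_pos":[0,0,-0.9],"dr":[0,0,0]},{"delta_pos":[0,0,-0.9],"dr":[0,0,0]},{"delta_pos":[0,0,-0.9],"dr":[0,0,0]}]' 0.5; python3 -m handwheel '[{"delta_pos":[0,0,0],"dr":[0,0,0]},{"delta_pos":[0,0,0],"dr":[0,0,0]},{"delta_pos":[0,0,0],"dr":[0,0,0]}]'; python3 - <<'E'
from h import *
snap('scene','s5.png',(290,370,200,280),7)
print(get_state()['eef_pos'])
E
```

```text
t: 16.3
eef_pos: [0.5363, -0.0233, 0.1086]
ee_rot: [-3.141, 0.001, -2.543]
force: [0.8, 0.4, -0.3]
width: 0.0227
gripper_force: 0.0
t: 16.6
eef_pos: [0.5373, -0.0237, 0.1109]
ee_rot: [-3.141, 0.002, -2.543]
force: [1.0, -0.4, 0.3]
width: 0.0218
gripper_force: 0.0
[ 0.53731785 -0.02370462  0.11101839]
```

View pics/s5.png

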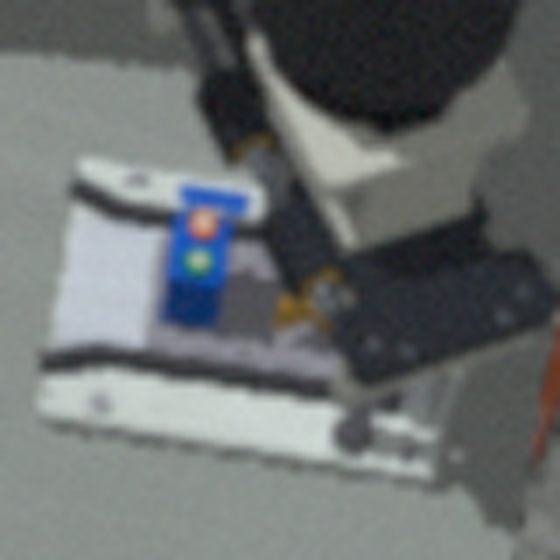

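```bash
python3 -m handwheel '[{"delta_pos":[-0.03,-0.04,-0.6],"dr":[0,0,0]},{"delta_pos":[0,0,-0.4],"dr":[0,0,0]},{"delta_pos":[0,0,-0.2],"dr":[0,0,0]},{"delta_pos":[0,0,0],"dr":[0,0,0]}]'; python3 -m handwheel '[{"delta_pos":[0,0,-0.15],"dr":[0,0,0]},{"delta_pos":[0,0,-0.1],"dr":[0,0,0]},{"delta_pos":[0,0,0],"dr":[0,0,0]}]'; python3 -m handwheel '[{"delta_pos":[0,0,-0.15],"dr":[0,0,0]},{"delta_pos":[0,0,-0.15],"dr":[0,0,0]},{"delta_pos":[0,0,-0.1],"dr":[0,0,0]},{"delta_pos":[0,0,0],"dr":[0,0,0]},{"delta_pos":[0,0,0],"dr":[0,0,0]}]'
```

```text
t: 17.05
eef_pos: [0.535, -0.0254, 0.0729]
ee_rot: [3.141, -0.001, -2.544]
force: [0.5, -0.0, 0.1]
width: 0.022
gripper_force: 0.0
t: 17.35
eef_pos: [0.5353, -0.0253, 0.0657]
ee_rot: [3.141, -0.0, -2.544]
force: [-0.1, -0.4, -0.4]
width: 0.0218
gripper_force: 0.0
t: 17.85
eef_pos: [0.5353, -0.0253, 0.0537]
ee_rot: [3.142, -0.0, -2.544]
force: [-0.0, -0.4, 0.6]
width: 0.0221
gripper_force: 0.0
```

```bash
cat > arc.py <<'E'
import numpy as np,sys
a0,a1,n=map(float,sys.argv[1:4]); r=.024 if len(sys.argv)<5 else float(sys.argv[4])
t=np.radians(np.linspace(a0,a1,int(n)+1)+4.3); P=r*np.c_[np.cos(t),np.sin(t)]/.03
print(np.round(np.diff(P,axis=0),3).tolist(), 'start',np.round([.556,-.0115]+P[0]*.03,4))
E
python3 arc.py 210 140 10; python3 arc.py 140 210 5
python3 -m handwheel '[{"delta_pos":[0,0,0],"dr":[0,0,0]},{"delta_pos":[0,0,0],"dr":[0,0,0]},{"delta_pos":[0,0,0],"dr":[0,0,0]},{"delta_pos":[0,0,0],"dr":[0,0,0]}]' 0.72
```

```text
[[-0.05, 0.084], [-0.039, 0.089], [-0.028, 0.094], [-0.017, 0.096], [-0.005, 0.098], [0.007, 0.097], [0.019, 0.096], [0.031, 0.093], [0.042, 0.088], [0.052, 0.083]] start [ 0.5362 -0.025 ]
[[-0.094, -0.171], [-0.049, -0.189], [-0.002, -0.195], [0.045, -0.19], [0.089, -0.173]] start [0.5365 0.0025]
t: 18.25
eef_pos: [0.5354, -0.0252, 0.054]
ee_rot: [-3.142, 0.0, -2.544]
force: [0.1, -0.2, -0.1]
width: 0.0125
gripper_force: 0.0
```

```bash
python3 -m handwheel '[{"delta_pos":[-0.05,0.084,0],"dr":[0,0,-7]},{"delta_pos":[-0.039,0.089,0],"dr":[0,0,-7]},{"delta_pos":[-0.028,0.094,0],"dr":[0,0,-7]},{"delta_pos":[-0.017,0.096,0],"dr":[0,0,-7]},{"delta_pos":[-0.005,0.098,0],"dr":[0,0,-7]}]'; python3 -m handwheel '[{"delta_pos":[0.007,0.097,0],"dr":[0,0,-7]},{"delta_pos":[0.019,0.096,0],"dr":[0,0,-7]},{"delta_pos":[0.031,0.093,0],"dr":[0,0,-7]},{"delta_pos":[0.042,0.088,0],"dr":[0,0,-7]},{"delta_pos":[0.052,0.083,0],"dr":[0,0,-7]}]'; python3 -m handwheel '[{"delta_pos":[0,0,0],"dr":[0,0,0]},{"delta_pos":[0,0,0],"dr":[0,0,0]}]'
```

```text
t: 18.75
eef_pos: [0.531, -0.0115, 0.0538]
ee_rot: [-3.141, -0.0, 3.123]
force: [-0.0, -1.3, -0.5]
width: 0.0123
gripper_force: 0.5
t: 19.25
eef_pos: [0.535, 0.0021, 0.0536]
ee_rot: [-3.14, -0.001, 2.512]
force: [-0.0, -1.0, -0.3]
width: 0.0122
gripper_force: 0.6
t: 19.45
eef_pos: [0.5357, 0.0022, 0.0538]
ee_rot: [-3.142, -0.0, 2.521]
force: [-1.3, 0.6, 0.4]
width: 0.0124
gripper_force: 0.2
```

```bash
python3 arc.py 140 130 2; python3 arc.py 130 226 12;python3 arc.py 226 136 15
```

```text
[[0.043, 0.055], [0.048, 0.051]] start [0.5365 0.0025]
[[-0.074, -0.083], [-0.062, -0.093], [-0.048, -0.101], [-0.034, -0.106], [-0.019, -0.11], [-0.003, -0.112], [0.012, -0.111], [0.028, -0.108], [0.042, -0.103], [0.056, -0.096], [0.069, -0.088], [0.081, -0.077]] start [0.5392 0.0057]
[[-0.062, 0.057], [-0.055, 0.063], [-0.048, 0.068], [-0.041, 0.073], [-0.033, 0.077], [-0.025, 0.08], [-0.016, 0.082], [-0.008, 0.083], [0.001, 0.084], [0.01, 0.083], [0.018, 0.082], [0.027, 0.079], [0.035, 0.076], [0.043, 0.072], [0.05, 0.067]] start [ 0.5407 -0.03  ]
```

```bash
python3 -m handwheel '[{"delta_pos":[0.043,0.055,0],"dr":[0,0,-5]},{"delta_pos":[0.048,0.051,0],"dr":[0,0,-5]},{"delta_pos":[0,0,0],"dr":[0,0,0]},{"delta_pos":[-0.03,-0.035,0],"dr":[0,0,3]},{"delta_pos":[0,0,0.6],"dr":[0,0,0]},{"delta_pos":[0,0,0.6],"dr":[0,0,0]},{"delta_pos":[-0.044,-0.048,0.2],"dr":[0,0,5]},{"delta_pos":[-0.062,-0.093,0],"dr":[0,0,8]},{"delta_pos":[-0.048,-0.101,0],"dr":[0,0,8]},{"delta_pos":[-0.034,-0.106,0],"dr":[0,0,8]}]' 0.64; python3 -m handwheel '[{"delta_pos":[-0.019,-0.11,0],"dr":[0,0,8]},{"delta_pos":[-0.003,-0.112,0],"dr":[0,0,8]},{"delta_pos":[0.012,-0.111,0],"dr":[0,0,8]},{"delta_pos":[0.028,-0.108,0],"dr":[0,0,8]},{"delta_pos":[0.042,-0.103,0],"dr":[0,0,8]},{"delta_pos":[0.056,-0.096,0],"dr":[0,0,8]},{"delta_pos":[0.069,-0.088,0],"dr":[0,0,8]},{"delta_pos":[0.081,-0.077,0],"dr":[0,0,8]},{"delta_pos":[0,0,0],"dr":[0,0,0]},{"delta_pos":[0,0,0],"dr":[0,0,0]}]'
```

```text
t: 20.45
eef_pos: [0.532, -0.0061, 0.0962]
ee_rot: [3.141, 0.001, 2.912]
force: [0.3, -1.3, 0.6]
width: 0.0161
gripper_force: 0.0
t: 21.45
eef_pos: [0.5399, -0.0302, 0.0959]
ee_rot: [-3.141, 0.0, -2.267]
force: [0.2, -0.1, -0.3]
width: 0.0159
gripper_force: 0.0
```

```bash
python3 -m handwheel '[{"delta_pos":[0,0,-0.5],"dr":[0,0,0]},{"delta_pos":[0,0,-0.3],"dr":[0,0,0]},{"delta_pos":[0,0,0],"dr":[0,0,0]}]'; python3 -m handwheel '[{"delta_pos":[0,0,-0.15],"dr":[0,0,0]},{"delta_pos":[0,0,0],"dr":[0,0,0]}]'; python3 -m handwheel '[{"delta_pos":[0,0,-0.25],"dr":[0,0,0]},{"delta_pos":[0,0,-0.25],"dr":[0,0,0]},{"delta_pos":[0,0,0],"dr":[0,0,0]},{"delta_pos":[0,0,0],"dr":[0,0,0]},{"delta_pos":[0,0,0],"dr":[0,0,0]}]' 0.72
```

```text
t: 21.75
eef_pos: [0.5388, -0.0303, 0.0706]
ee_rot: [3.14, -0.002, -2.266]
force: [0.2, -0.4, -0.3]
width: 0.0156
gripper_force: 0.0
t: 21.95
eef_pos: [0.5398, -0.0302, 0.0671]
ee_rot: [3.141, -0.0, -2.265]
force: [0.7, 0.1, -0.1]
width: 0.016
gripper_force: 0.0
t: 22.45
eef_pos: [0.54, -0.0302, 0.0524]
ee_rot: [-3.142, 0.0, -2.265]
force: [-0.1, 1.0, 0.2]
width: 0.0123
gripper_force: 0.0
```

```bash
python3 -m handwheel '[{"delta_pos":[-0.062,0.057,0],"dr":[0,0,-6]},{"delta_pos":[-0.055,0.063,0],"dr":[0,0,-6]},{"delta_pos":[-0.048,0.068,0],"dr":[0,0,-6]},{"delta_pos":[-0.041,0.073,0],"dr":[0,0,-6]},{"delta_pos":[-0.033,0.077,0],"dr":[0,0,-6]},{"delta_pos":[-0.025,0.08,0],"dr":[0,0,-6]},{"delta_pos":[0,0,0],"dr":[0,0,0]}]'; python3 -m handwheel '[{"delta_pos":[-0.016,0.082,0],"dr":[0,0,-6]},{"delta_pos":[0,0,0],"dr":[0,0,0]}]'; python3 -m handwheel '[{"delta_pos":[-0.008,0.083,0],"dr":[0,0,-6]},{"delta_pos":[0,0,0],"dr":[0,0,0]}]';python3 -m handwheel '[{"delta_pos":[0,0.084,0],"dr":[0,0,-6]},{"delta_pos":[0,0,0],"dr":[0,0,0]}]';python3 -c "
from station import *;s=get_state();print(s['force'],s['moment'])"
```

```text
t: 23.15
eef_pos: [0.5321, -0.0175, 0.0526]
ee_rot: [3.142, 0.0, -2.894]
force: [-0.0, 0.3, 0.4]
width: 0.0121
gripper_force: 0.0
t: 23.35
eef_pos: [0.5316, -0.0151, 0.0525]
ee_rot: [3.142, 0.0, -2.997]
force: [0.3, 0.1, 0.0]
width: 0.0121
gripper_force: 0.0
t: 23.55
eef_pos: [0.5313, -0.0127, 0.0525]
ee_rot: [3.142, 0.0, -3.1]
force: [0.2, 0.2, -0.1]
width: 0.0124
gripper_force: 0.0
t: 23.75
eef_pos: [0.5313, -0.0102, 0.0524]
ee_rot: [3.142, 0.0, 3.08]
force: [0.9, 0.7, -0.2]
width: 0.012
gripper_force: 0.0
[ 0.8625027   0.71352083 -0.24757645] [-0.07173501 -0.05215007 -0.00790237]
```

```bash
python3 -m handwheel '[{"delta_pos":[0,0,0],"dr":[0,0,0]},{"delta_pos":[0,0,0],"dr":[0,0,0]},{"delta_pos":[0,0,0],"dr":[0,0,0]},{"delta_pos":[0,0,0],"dr":[0,0,0]},{"delta_pos":[0,0,0],"dr":[0,0,0]}]' 1 3;python3 -c "
from station import *;s=get_state();print(s['force'],s['moment'])"
```

```text
t: 24.25
eef_pos: [0.531, -0.0102, 0.0523]
ee_rot: [-3.142, -0.0, 3.077]
force: [-2.2, -0.1, 0.6]
width: 0.0062
gripper_force: 3.0
[-2.17218389 -0.06037166  0.55190217] [0.12595921 0.64564181 0.0436345 ]
```

```bash
python3 -m handwheel '[{"delta_pos":[0.01,0.083,0],"dr":[0,0,-6]},{"delta_pos":[0,0,0],"dr":[0,0,0]}]';  python3 -m handwheel '[{"delta_pos":[0.018,0.082,0],"dr":[0,0,-6]},{"delta_pos":[0,0,0],"dr":[0,0,0]}]';  python3 -m handwheel '[{"delta_pos":[0.027,0.079,0],"dr":[0,0,-6]},{"delta_pos":[0,0,0],"dr":[0,0,0]}]'; python3 -c "
from station import *;s=get_state();print(s['force'],s['moment'])"
```

```text
t: 24.45
eef_pos: [0.5313, -0.0075, 0.0522]
ee_rot: [-3.142, -0.001, 2.97]
force: [-1.5, 1.5, 0.2]
width: 0.0066
gripper_force: 3.0
t: 24.65
eef_pos: [0.5318, -0.0051, 0.0521]
ee_rot: [-3.142, -0.001, 2.868]
force: [-2.3, 2.9, -1.6]
width: 0.0067
gripper_force: 3.0
t: 24.85
eef_pos: [0.5326, -0.0027, 0.0521]
ee_rot: [-3.141, -0.001, 2.764]
force: [-2.5, 2.9, -2.2]
width: 0.0065
gripper_force: 3.0
[-2.54629155  2.9136651  -2.15600669] [0.9957037  0.8626195  0.05263604]
```

```bash
python3 -m handwheel '[{"delta_pos":[0,0,0],"dr":[0,0,0]},{"delta_pos":[0,0,0],"dr":[0,0,0]},{"delta_pos":[0,0,0],"dr":[0,0,0]}]' 0.72; python3 -m handwheel '[{"delta_pos":[0.035,0.076,0],"dr":[0,0,-6]},{"delta_pos":[0.043,0.072,0],"dr":[0,0,-6]},{"delta_pos":[0,0,0],"dr":[0,0,0]}]';  python3 -m handwheel '[{"delta_pos":[0.05,0.067,0],"dr":[0,0,-6]},{"delta_pos":[0,0,0],"dr":[0,0,0]}]';  python3 -m handwheel '[{"delta_pos":[0.055,0.06,0],"dr":[0,0,-6]},{"delta_pos":[0,0,0],"dr":[0,0,0]}]'; python3 -c "
from station import *;s=get_state();print(s['force'],s['moment'])"
```

```text
t: 25.15
eef_pos: [0.5334, -0.0029, 0.0527]
ee_rot: [3.141, 0.001, 2.764]
force: [-0.3, -0.4, 0.3]
width: 0.012
gripper_force: 0.0
t: 25.45
eef_pos: [0.5355, 0.0016, 0.0525]
ee_rot: [3.141, 0.0, 2.552]
force: [-0.2, -0.1, -0.1]
width: 0.0121
gripper_force: 0.0
t: 25.65
eef_pos: [0.5368, 0.0035, 0.0524]
ee_rot: [3.142, 0.0, 2.45]
force: [-0.6, -0.3, -0.2]
width: 0.0124
gripper_force: 0.0
t: 25.85
eef_pos: [0.5384, 0.0053, 0.0523]
ee_rot: [-3.142, 0.0, 2.346]
force: [0.3, 0.2, 0.1]
width: 0.0126
gripper_force: 0.0
[0.26039681 0.15836761 0.1424649 ] [-0.17267025  0.03362187  0.00794827]
```

```bash
python3 -m handwheel '[{"delta_pos":[-0.03,-0.035,0],"dr":[0,0,3]},{"delta_pos":[0,0,0.6],"dr":[0,0,0]},{"delta_pos":[0,0,0.6],"dr":[0,0,0]},{"delta_pos":[-0.044,-0.048,0.2],"dr":[0,0,5]},{"delta_pos":[-0.062,-0.093,0],"dr":[0,0,8]},{"delta_pos":[-0.048,-0.101,0],"dr":[0,0,8]},{"delta_pos":[-0.034,-0.106,0],"dr":[0,0,8]}]' 0.64; python3 -m handwheel '[{"delta_pos":[-0.019,-0.11,0],"dr":[0,0,8]},{"delta_pos":[-0.003,-0.112,0],"dr":[0,0,8]},{"delta_pos":[0.012,-0.111,0],"dr":[0,0,8]},{"delta_pos":[0.028,-0.108,0],"dr":[0,0,8]},{"delta_pos":[0.042,-0.103,0],"dr":[0,0,8]},{"delta_pos":[0.056,-0.096,0],"dr":[0,0,8]},{"delta_pos":[0.069,-0.088,0],"dr":[0,0,8]},{"delta_pos":[0.081,-0.077,-0.3],"dr":[0,0,8]},{"delta_pos":[0,0,-0.5],"dr":[0,0,0]},{"delta_pos":[0,0,0],"dr":[0,0,0]}]';python3 -m handwheel '[{"delta_pos":[0,0,-0.15],"dr":[0,0,0]},{"delta_pos":[0,0,0],"dr":[0,0,0]}]'; python3 -m handwheel '[{"delta_pos":[0,0,-0.25],"dr":[0,0,0]},{"delta_pos":[0,0,-0.25],"dr":[0,0,0]},{"delta_pos":[0,0,0],"dr":[0,0,0]},{"delta_pos":[0,0,0],"dr":[0,0,0]},{"delta_pos":[0,0,0],"dr":[0,0,0]}]' 0.72
```

```text
t: 26.55
eef_pos: [0.5319, -0.0062, 0.0946]
ee_rot: [3.141, 0.001, 2.914]
force: [-0.1, 1.0, -0.9]
width: 0.016
gripper_force: 0.0
t: 27.55
eef_pos: [0.5387, -0.0306, 0.0689]
ee_rot: [3.14, -0.002, -2.26]
force: [0.2, -0.3, -0.4]
width: 0.0159
gripper_force: 0.0
t: 27.75
eef_pos: [0.5398, -0.0302, 0.0659]
ee_rot: [3.142, -0.0, -2.263]
force: [0.1, 0.4, 0.6]
width: 0.0157
gripper_force: 0.0
t: 28.25
eef_pos: [0.5399, -0.0302, 0.051]
ee_rot: [-3.141, 0.0, -2.265]
force: [-0.4, 0.4, -0.1]
width: 0.0124
gripper_force: 0.0
```

```bash
python3 -m handwheel '[{"delta_pos":[-0.062,0.057,0],"dr":[0,0,-6]},{"delta_pos":[0,0,0],"dr":[0,0,0]}]'; python3 -m handwheel '[{"delta_pos":[-0.055,0.063,0],"dr":[0,0,-6]},{"delta_pos":[0,0,0],"dr":[0,0,0]}]'; python3 -m handwheel '[{"delta_pos":[-0.048,0.068,0],"dr":[0,0,-6]},{"delta_pos":[0,0,0],"dr":[0,0,0]}]'; python3 -m handwheel '[{"delta_pos":[-0.041,0.073,0],"dr":[0,0,-6]},{"delta_pos":[0,0,0],"dr":[0,0,0]}]'
```

```text
t: 28.45
eef_pos: [0.5381, -0.0284, 0.0511]
ee_rot: [-3.141, 0.001, -2.371]
force: [0.2, 1.0, -0.2]
width: 0.0121
gripper_force: 0.0
t: 28.65
eef_pos: [0.5365, -0.0266, 0.0511]
ee_rot: [-3.141, 0.0, -2.473]
force: [0.6, 0.4, -0.1]
width: 0.0123
gripper_force: 0.0
t: 28.85
eef_pos: [0.535, -0.0246, 0.051]
ee_rot: [-3.142, 0.0, -2.576]
force: [0.0, 0.1, 0.1]
width: 0.0124
gripper_force: 0.0
t: 29.05
eef_pos: [0.5337, -0.0224, 0.0509]
ee_rot: [-3.142, 0.0, -2.68]
force: [0.0, 0.4, 0.9]
width: 0.0123
gripper_force: 0.0
```

```bash
python3 -c "
from station import *;s=get_state();print(s['force'],s['moment'])"
```

```text
[0.04973859 0.41935088 0.85709807] [ 0.03325163 -0.10173264 -0.01546841]
```

```bash
python3 -m handwheel '[{"delta_pos":[0,0,0],"dr":[0,0,0]},{"delta_pos":[0,0,0],"dr":[0,0,0]},{"delta_pos":[0,0,0],"dr":[0,0,0]},{"delta_pos":[0,0,0],"dr":[0,0,0]}]' 1 3;python3 - <<'E'
from h import *
s=get_state();print(s['force'],s['moment'])
snap('scene','s6.png',(290,370,200,280),7)
E
```

```text
t: 29.45
eef_pos: [0.5335, -0.0227, 0.0509]
ee_rot: [-3.142, -0.0, -2.682]
force: [-0.5, -1.6, 1.7]
width: 0.0061
gripper_force: 3.0
[-0.48784327 -1.58180533  1.70484787] [-0.84094498  0.37689579 -0.01580347]
```

View pics/s6.png

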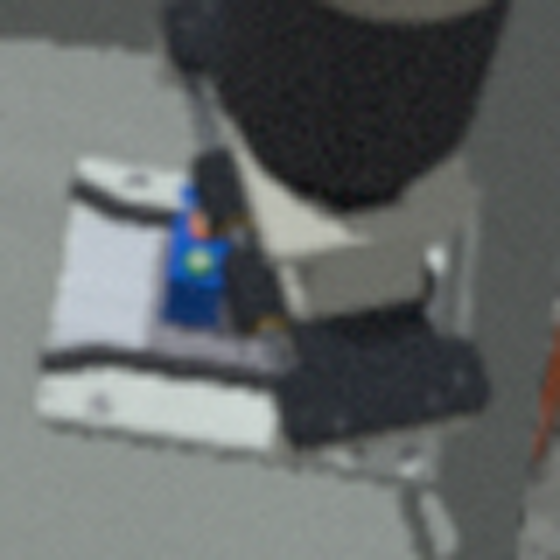

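```bash
python3 arc.py 202 160 14;  python3 -m handwheel '[{"delta_pos":[0,0,0],"dr":[0,0,0]},{"delta_pos":[0,0,0],"dr":[0,0,0]}]' 0.8; python3 -m handwheel '[{"delta_pos":[-0.02,0.037,0],"dr":[0,0,-3]},{"delta_pos":[-0.018,0.038,0],"dr":[0,0,-3]},{"delta_pos":[0,0,0],"dr":[0,0,0]}]'; python3 -m handwheel '[{"delta_pos":[-0.016,0.039,0],"dr":[0,0,-3]},{"delta_pos":[0,0,0],"dr":[0,0,0]}]'; python3 -m handwheel '[{"delta_pos":[-0.014,0.04,0],"dr":[0,0,-3]},{"delta_pos":[0,0,0],"dr":[0,0,0]}]'
```

```text
[[-0.018, 0.038], [-0.016, 0.039], [-0.013, 0.04], [-0.011, 0.04], [-0.009, 0.041], [-0.007, 0.041], [-0.005, 0.042], [-0.003, 0.042], [-0.001, 0.042], [0.002, 0.042], [0.004, 0.042], [0.006, 0.041], [0.008, 0.041], [0.01, 0.041]] start [ 0.5345 -0.0221]
t: 29.7
eef_pos: [0.5339, -0.0221, 0.0508]
ee_rot: [3.141, 0.001, -2.683]
force: [0.6, -0.0, -0.3]
width: 0.0084
gripper_force: 0.0
t: 30.0
eef_pos: [0.5328, -0.02, 0.0509]
ee_rot: [-3.142, 0.001, -2.789]
force: [-0.2, -0.7, -0.5]
width: 0.0088
gripper_force: 0.4
t: 30.2
eef_pos: [0.5324, -0.0189, 0.0509]
ee_rot: [-3.142, 0.001, -2.84]
force: [1.7, -1.0, -0.6]
width: 0.009
gripper_force: 0.7
t: 30.4
eef_pos: [0.5319, -0.0177, 0.0509]
ee_rot: [-3.142, 0.001, -2.892]
force: [0.7, -1.6, -0.4]
width: 0.0084
gripper_force: 0.8
```

```bash
python3 -m handwheel '[{"delta_pos":[-0.009,0.041,0],"dr":[0,0,-3]},{"delta_pos":[0,0,0],"dr":[0,0,0]}]'; python3 -m handwheel '[{"delta_pos":[-0.007,0.041,0],"dr":[0,0,-3]},{"delta_pos":[0,0,0],"dr":[0,0,0]}]';python3 -m handwheel '[{"delta_pos":[-0.005,0.042,0],"dr":[0,0,-3]},{"delta_pos":[0,0,0],"dr":[0,0,0]}]'
```

```text
t: 30.6
eef_pos: [0.5316, -0.0166, 0.0509]
ee_rot: [-3.142, 0.0, -2.944]
force: [1.9, -1.7, -0.5]
width: 0.0086
gripper_force: 1.1
t: 30.8
eef_pos: [0.5313, -0.0154, 0.0509]
ee_rot: [-3.142, 0.0, -2.996]
force: [1.4, -2.9, -1.2]
width: 0.0083
gripper_force: 1.3
t: 31.0
eef_pos: [0.5312, -0.0141, 0.0509]
ee_rot: [-3.142, 0.0, -3.048]
force: [2.0, -2.0, -0.5]
width: 0.009
gripper_force: 1.5
```

```bash
python3 -m handwheel '[{"delta_pos":[-0.003,0.042,0],"dr":[0,0,-3]},{"delta_pos":[0,0,0],"dr":[0,0,0]}]'; python3 -m handwheel '[{"delta_pos":[0,0.042,0],"dr":[0,0,-3]},{"delta_pos":[0,0,0],"dr":[0,0,0]}]';python3 -m handwheel '[{"delta_pos":[0.002,0.042,0],"dr":[0,0,-3]},{"delta_pos":[0,0,0],"dr":[0,0,0]}]'; python3 -c "
from station import *;s=get_state();print(s['force'],s['moment'])"
```

```text
t: 31.2
eef_pos: [0.5311, -0.0129, 0.0509]
ee_rot: [-3.142, 0.0, -3.1]
force: [1.5, -2.8, -0.9]
width: 0.0088
gripper_force: 1.6
t: 31.4
eef_pos: [0.531, -0.0117, 0.0509]
ee_rot: [-3.141, 0.0, 3.131]
force: [2.9, -3.8, -0.3]
width: 0.0088
gripper_force: 1.8
t: 31.6
eef_pos: [0.531, -0.0105, 0.0509]
ee_rot: [-3.141, -0.0, 3.078]
force: [2.2, -3.7, -0.2]
width: 0.0087
gripper_force: 1.9
[ 2.16672651 -3.66562791 -0.16845687] [-1.50575028 -0.93391631  0.07755425]
```

```bash
cat > m.py <<'E'
from station import *; import numpy as np
s=get_state(); F=s['force'];M=s['moment'];p=s['eef_pos']; r=np.array(p[:2])-[.556,-.0115]
a=np.arctan2(r[1],r[0]); print(np.round(F,2),'Mz',round(M[2],3),'Ft',round(float(np.dot(F[:2],[-np.sin(a),np.cos(a)])),2),'T',round(r[0]*F[1]-r[1]*F[0]+M[2],3))
E
for i in 1 2 3; do python3 -m handwheel '[{"delta_pos":[0,0,0],"dr":[0,0,0]}]' >/dev/null; python3 m.py; done
python3 -m handwheel '[{"delta_pos":[0.004,0.042,0],"dr":[0,0,-3]},{"delta_pos":[0,0,0],"dr":[0,0,0]}]'
for i in 1 2 3; do python3 -m handwheel '[{"delta_pos":[0,0,0],"dr":[0,0,0]}]' >/dev/null; python3 m.py; done
```

```text
[ 1.46 -4.43 -0.42] Mz 0.006 Ft 4.36 T 0.115
[ 1.68 -3.23 -0.04] Mz 0.076 Ft 3.16 T 0.155
[ 2.86 -4.38  0.4 ] Mz 0.049 Ft 4.26 T 0.155
t: 32.1
eef_pos: [0.531, -0.0092, 0.0509]
ee_rot: [-3.141, -0.0, 3.024]
force: [2.4, -4.8, 0.3]
width: 0.0091
gripper_force: 2.1
[ 2.66 -4.79  0.47] Mz -0.004 Ft 4.53 T 0.109
[ 1.46 -4.87  0.19] Mz 0.071 Ft 4.72 T 0.189
[ 2.28 -5.01  1.19] Mz 0.058 Ft 4.78 T 0.178
```

```bash
python3 -m handwheel '[{"delta_pos":[0.006,0.041,0],"dr":[0,0,-3]},{"delta_pos":[0,0,0],"dr":[0,0,0]}]'
for i in 1 2 3; do python3 -m handwheel '[{"delta_pos":[0,0,0],"dr":[0,0,0]}]' >/dev/null; python3 m.py; done
python3 -m handwheel '[{"delta_pos":[0.008,0.041,0],"dr":[0,0,-3]},{"delta_pos":[0,0,0],"dr":[0,0,0]}]'
for i in 1 2 3 4; do python3 -m handwheel '[{"delta_pos":[0,0,0],"dr":[0,0,0]}]' >/dev/null; python3 m.py; done
```

```text
t: 32.6
eef_pos: [0.5311, -0.0081, 0.0509]
ee_rot: [-3.141, -0.0, 2.972]
force: [2.4, -5.5, 0.3]
width: 0.0087
gripper_force: 2.2
[ 2.12 -5.06  0.6 ] Mz 0.009 Ft 4.72 T 0.128
[ 2.85 -4.45  0.7 ] Mz 0.098 Ft 4.01 T 0.198
[ 2.59 -4.94  0.94] Mz 0.013 Ft 4.54 T 0.127
t: 33.1
eef_pos: [0.5313, -0.0069, 0.0509]
ee_rot: [-3.141, -0.0, 2.919]
force: [1.4, -5.3, 0.6]
width: 0.0085
gripper_force: 2.4
[ 1.82 -6.4  -0.49] Mz 0.0 Ft 5.96 T 0.15
[ 1.68 -4.84  0.62] Mz 0.067 Ft 4.46 T 0.18
[ 1.94 -5.47 -0.47] Mz 0.095 Ft 5.02 T 0.222
[ 2.32 -5.07  1.12] Mz 0.043 Ft 4.56 T 0.158
```

```bash
python3 -m handwheel '[{"delta_pos":[0.01,0.041,0],"dr":[0,0,-3]},{"delta_pos":[0.012,0.04,0],"dr":[0,0,-3]},{"delta_pos":[0,0,0],"dr":[0,0,0]}]'
for i in 1 2 3 4 5; do python3 -m handwheel '[{"delta_pos":[0,0,0],"dr":[0,0,0]}]' >/dev/null; python3 m.py; done
```

```text
t: 33.8
eef_pos: [0.5318, -0.0047, 0.0508]
ee_rot: [-3.141, -0.001, 2.814]
force: [2.8, -7.7, 0.5]
width: 0.012
gripper_force: 3.0
[ 2.55 -7.    1.09] Mz 0.087 Ft 6.06 T 0.239
[ 2.36 -6.51  0.48] Mz 0.099 Ft 5.65 T 0.241
[ 2.95 -7.35  0.57] Mz 0.085 Ft 6.3 T 0.244
[ 2.47 -7.14  0.26] Mz 0.045 Ft 6.23 T 0.202
[ 1.47 -7.04  1.03] Mz 0.034 Ft 6.39 T 0.195
```

```bash
python3 -m handwheel '[{"delta_pos":[-0.01,-0.041,0],"dr":[0,0,3]},{"delta_pos":[0,0,0],"dr":[0,0,0]},{"delta_pos":[0,0,0],"dr":[0,0,0]}]' 0.6 20; python3 m.py; python3 -m handwheel '[{"delta_pos":[0,0,0.3],"dr":[0,0,0]},{"delta_pos":[0,0,0.6],"dr":[0,0,0]},{"delta_pos":[0,0,0.9],"dr":[0,0,0]},{"delta_pos":[0,0,0.9],"dr":[0,0,0]},{"delta_pos":[0,0,0.9],"dr":[0,0,0]},{"delta_pos":[-0.5,-1,0.9],"dr":[0,0,0]},{"delta_pos":[-0.5,-1,0],"dr":[0,0,0]},{"delta_pos":[-0.5,-1,0],"dr":[0,0,0]},{"delta_pos":[0,-1,0],"dr":[0,0,0]},{"delta_pos":[0,-1,0],"dr":[0,0,0]}]'; python3 - <<'E'
from h import *
snap('scene','s7.png',(290,370,200,280),7)
print(get_state()['force'])
for q,z in [('tube_carrier',.016),('slot_end',.019)]:
    for d in mark_of('scene',q)[:2]: print(q,round(d['conf'],2),np.round(onz('scene',d['location'],z),4))
E
```

```text
t: 34.6
eef_pos: [0.5315, -0.0052, 0.0507]
ee_rot: [3.142, -0.001, 2.866]
force: [0.0, -0.4, -0.7]
width: 0.0171
gripper_force: 0.0
[ 0.01 -0.43 -0.68] Mz -0.027 Ft 0.42 T -0.016
t: 35.6
eef_pos: [0.4864, -0.1562, 0.1871]
ee_rot: [3.141, 0.001, 2.867]
force: [0.8, -0.3, -0.1]
width: 0.0174
gripper_force: 0.0
[ 1.20869696 -3.24301564  0.56279545]
tube_carrier 0.69 [ 0.554  -0.0226  0.016 ]
tube_carrier 0.66 [0.2016 0.3096 0.016 ]
slot_end 0.85 [0.1449 0.2709 0.019 ]
slot_end 0.61 [ 0.5444 -0.0124  0.019 ]
```

View pics/s7.png

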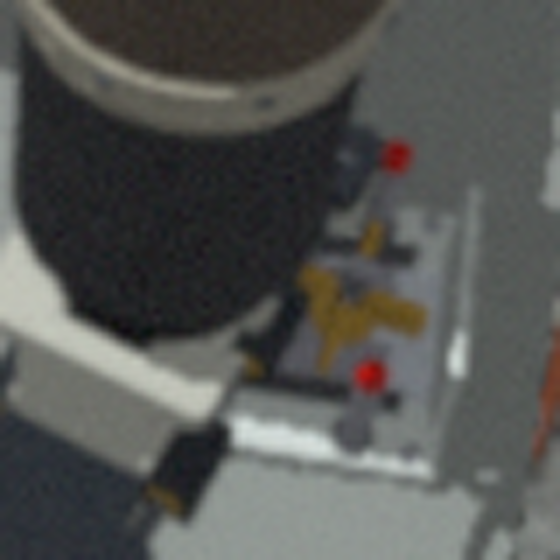

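```bash
python3 -c "
from station import *; print(job_done())"
```

```text
the job is handed in; nothing more can be done
None
```

I set the blue carrier in the dock, slid it home against the stud, and tightened the nut clockwise to about 0.2 N m (within the finger-tight range). The gripper is clear, and I handed the job in at about 36 s; no verdict came back.

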